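# Open the rotor of the micro-centrifuge

## Task

The centrifuge has stopped with its rotor locked: open the rotor. Its lid is held by the black knob, which has a left-hand thread, so unscrew it by turning it clockwise (seen from above) until the white engraved line on the knob meets the red mark on the lid; only then lift the lid straight off by the knob, and set it down gently, right way up, in the middle of the steel tray without disturbing the other things on the bench.

Things in the scene. Friction and masses are not known exactly. Their poses are not given: they have to be found in the camera images.
- knob (a joint): Turning angle of the black knob, rad; grows as it is turned clockwise seen from above (unscrewing). 0: screwed down; starts at 0.1 to 2.0; 3.60: white line exactly at the red mark, thread run out, lid free (it still catches beyond 0.3 rad either side); 4.05: end stop. About 0.12 N m of friction; stays where left; rises 1 mm per rad. Captive on the lid. Needs two or more grasps.
- knob_top (a point): Centre of the knob's flat top. The knob is an upright cylinder 46 mm in diameter and 30 mm tall, its underside 1 to 5 mm above the lid's flat top (which reaches 70 mm all round), so it can be gripped from above at any yaw, with the fingertips just above the lid.
- knob_line (a point): Outer end of the white engraved line on the knob's top, 21 mm from the knob's axis. The line, 4 mm wide, runs radially from the axis and on down the knob's side.
- red_mark (a point): Inner end of the red mark on the lid's top, a radial bar 28 mm long and 8 mm wide, from 28 to 56 mm from the lid's axis. It does not turn with the knob.
- lid: Aluminium rotor lid, an inverted round dish 140 mm in diameter, knob in its middle; 0.2 to 0.4 kg. Origin: on its axis at the lower rim; z up, x to the red mark. Top face 26 mm above the origin, knob's top 57 to 61 mm. The screw ends inside the hollow, so it stands flat. Two rotor dogs 7.5 mm high stop it turning: lift it 25 mm before any side move, 90 mm to clear the centrifuge.
- rotor: Dark angle rotor, 170 mm in diameter and 60 mm high, locked, in the centrifuge's bowl. Origin: centre of its underside; the lid's rim rests 60 mm above it.
- centrifuge: White micro-centrifuge, fixed, 250 mm wide, 165 mm high; a steel bowl 200 mm in diameter in its top holds the rotor. Origin: on the bench under the rotor's axis. -x is its front (sloping teal panel, 190 mm from the axis), facing roughly to the robot's left; it reaches 150 mm to the rear, where its tinted safety lid stands open, leaning outwards, up to 410 mm above the bench.
- tray: Shallow square stainless tray, fixed on the bench, 200 by 200 by 16 mm high outside, walls 3 mm, floor 3 mm thick. Origin: centre of its underside; the lid's rim then stands 3 mm above it.
- tube_rack: Steel test-tube rack with a few capped tubes, 70 by 220 mm, 110 mm high; leave alone. Origin: centre of its underside.
- tip_box: Brown box with yellow pipette tips, 85 by 120 mm, 66 mm high; leave alone. Origin: centre of its underside.
- reagent: Amber reagent bottle, 58 mm in diameter, 125 mm high; leave alone. Origin: centre of its underside.
- jar: Clear jar with white cap, 60 mm in diameter, 75 mm high; leave alone. Origin: centre of its underside.
- timer: White bench timer lying flat, 62 by 75 mm, 20 mm high; leave alone. Origin: centre of its underside.
- pen_cup: Yellow cup with pens, 84 mm in diameter, 150 mm high with the pens; leave alone. Origin: centre of its underside.
- bin: Blue open bin with small packets, 130 by 200 mm, 60 mm high; leave alone. Origin: centre of its underside.
Things that resemble listed ones, but are neither listed nor needed, are in the scene too. What is shaped like the lid but yellow is not meant.

How it is judged:
On the way, in this order (a step that is already met when the one before it is completed fails the run):
1. the knob is unscrewed until its white line points at the red mark within 0.2 rad, with the lid still down on the rotor (value of joint knob between 3.4 and 3.8 rad and z of lid in the frame of rotor below 0.065 m and horizontal distance between lid and rotor below 0.006 m), for 0.2 s.
2. the lid is lifted straight up off the rotor, level, its rim clear of the dogs while still over the rotor (z of lid in the frame of rotor above 0.07 m and horizontal distance between lid and rotor below 0.03 m and angle between lid's own z axis and vertical below 0.26 rad), for 0.04 s.
At the end, for the whole second after the job is handed in: The lid stands at rest and right way up (within 0.06 rad) on the tray's floor (its rim within 4 mm of it), its axis within 25 mm of the tray's middle, and is released (z of lid in the frame of tray between 0 and 0.007 m and horizontal distance between lid and tray below 0.025 m and angle between lid's own z axis and vertical below 0.06 rad and linear speed of lid below 0.02 m/s); the robot touches nothing.
It fails at once if the lid is dropped into the tray: it moves faster than 0.4 m/s within 20 mm of its floor (linear speed of lid above 0.4 m/s and z of lid in the frame of tray below 0.023 m and horizontal distance between lid and tray below 0.12 m).
It fails at once if the lid is tipped by more than 0.7 rad (angle between lid's own z axis and vertical above 0.7 rad).
It fails at once if a bystander is moved by more than 20 mm (distance of any of tube_rack, tip_box, reagent, jar, timer, pen_cup, bin from where it was at the start of the episode above 0.02 m).
It also fails if it takes over 58 s, if anything falls off the work surface, if the arm or the gripper's body presses on something with over 40 N, if the wrist force passes 120 N, or if a joint passes its speed limit or range.

## Robot

A 6-joint arm with a two-finger parallel gripper is mounted at the origin on the work surface. World frame = base frame: x ahead of the robot, y to its left, z up, the work surface at z = 0. Lengths are in m, angles in rad, forces in N, time in s.
With the tool pointing down it reaches from about 0.275 to 0.725 m from the base axis. Payload 5.6 kg.
Tool frame: the origin (TCP) lies midway between the tips of the shut fingers; the grasp point (between the pads) lies robot.grip_depth behind it (robot.grip_depth is the distance from the TCP to the grasp point, in m); z points along the fingers, y is the line along which they close (so a half turn about z gives the same grasp; the last joint's range is limited). The gripper opens to 85 mm and grips with 20 to 120 N. Pads are 22 mm wide; open, the fingers measure 114 mm over their backs; the gripper's body (76 mm by 85 mm) begins 54 mm behind the grasp point. The pads swing forward as they close: fully open they stand 13 mm farther back than shut.
Start: joints at [1.426, 0.255, 0.108, 0, -1.424, -0.285], TCP at [0.229, 0.5, 0.231] pointing down, gripper open.
Joint ranges: [-2.95, 2.95], [-1.21, 1.97], [-1.09, 1.5], [-2.87, 1.71], [-2.94, -0.07], [-3.05, 3.05]. Speed limits (rad/s): [2.57, 2.57, 3.14, 3.14, 3.14, 3.14].

## Interface

Orientations are given as a rotation vector (axis times angle).
In Python, from station import monitor, get_image, workorder, look_for, outline_of, robot gives the robot as it stands.
- The arm moves only by the tool carry_out, never from a script. Its argument "deltas" is one flat list of numbers, 7 for each row, row after row: the shift along the tool's x, y, z in m, then the turn, a rotation vector about the tool's x, y, z in degrees, then the closure, from -1 (fully open) to 1 (shut). In form: [dx, dy, dz, wx, wy, wz, hand, dx, dy, dz, wx, wy, wz, hand, ...]. A call has 1 to 10 rows; each row is the pose to reach, as a shift and turn from the pose commanded when the call began, along the tool's axes at that moment; what a row does not reach only later rows make up. A row lasts 1/12 s, in which the tool goes at most 41.7 mm and 7.16 degrees, less where a joint would pass 70% of its speed; a pose out of reach is approached as far as the arm can. A call with a gripper value outside its range is refused whole. The fingers move at their own pace and stop on an object; "force" is the grip in N (left out, the last holds). Time passes only in rows, so rows that repeat a pose let the fingers close. It gives the time, the measured TCP pose, the force, the opening and the grip force at its end, in the units of the state.
- monitor.observe(): the state, without advancing time (a new reading comes with each control period).
- get_image(name): name is "scene" or "top"; returns a dict with "color" (420x560x3 uint8, blue, green, red), "fx", "fy", "cx", "cy" (pixels), "position" and "rotation" of the camera in the world. Camera axes: x right, y down, z forward; pixel columns grow to the right and rows downward; lengths in m; the calibration is good to about 2 mm. A picture is of the moment at which its call begins. There is no depth.
- workorder.close_job(): hands the job in; it is judged then, once.
Trained networks look in a picture, given as the dict that the camera call returned (one of the last four; its "shot" number tells which), for a name from the list of things; names that differ only in an ending like _2 or _b are one class to them, and where a whole thing is asked for, a point or a joint stands for the part that bears it (a point fixed in the world has none). Each returns a list of dicts, best first, with "p" (0 to 1); they miss things now and then, are a little off and sometimes report something else, mostly with a low value. They report only what shows in the picture. A call takes as long as a camera call. They do not tell look-alikes from the thing itself.
- look_for(picture, thing): "extent" ([centre column, centre row, width, height] in pixels, round what is visible of it).
- outline_of(picture, thing): "region" (420x560 bool, what is visible of it) and "extent" ([centre column, centre row, width, height] in pixels, round what is visible of it).
The state is a dict: "t": time; "joints": joint angles; "qvel": joint speeds; "joint_efforts": joint torques, N m; "ee_pos": TCP position; "ee_rot": TCP orientation; "ft_force": force on the tool from outside, world axes, zero at the start; "ft_torque": the same for the moment, N m; "width": opening from 0.0 (shut) to 1.0 (fully open); "gripper_force": force on a finger pad.
Only numpy, scipy, OpenCV 4.12 (cv2) and the standard library are available. Lean on these libraries where they do the work, as an engineer would, in place of code of your own. Each camera call takes 0.05 s, during which the arm holds its last target. There are 200 camera calls.

## Working session

There is one attempt and no reset: what is moved stays moved. The work goes in short steps, Python scripts to look and compute and a tool call to move; the robot and the scene stay as the last step left them, time stands still between calls to the robot, and variables do not carry over. Pictures are saved under pics/ and viewed, at most 10 in all, crops included, and the job is handed in when it is done.

Besides the shell and the picture viewer there is one more tool, called after "Call:" as name(argument=value, ...), one argument or row to a line, values as JSON. carry_out: Moves the arm, as the interface text tells. Its arguments: {"type":"object","properties":{"deltas":{"type":"array"},"force":{"type":"number"}},"required":["deltas"]}

```bash
ls; mkdir -p pics
cat > h.py <<'E'
import numpy as np, cv2
from station import monitor, get_image, workorder, look_for, outline_of, robot
def ray(c,u,v):
    d=np.array([(u-c["cx"])/c["fx"],(v-c["cy"])/c["fy"],1.0]); R=np.array(c["rotation"]); 
    if R.shape!=(3,3): R=cv2.Rodrigues(R.astype(float))[0]
    d=R@d; return np.array(c["position"],float),d/np.linalg.norm(d)
def tri(a,b):
    A=np.zeros((3,3));y=np.zeros(3)
    for p,d in(a,b):
        M=np.eye(3)-np.outer(d,d);A+=M;y+=M@p
    x=np.linalg.solve(A,y); return x,[float(np.linalg.norm(np.cross(x-p,d))) for p,d in(a,b)]
def atz(c,u,v,z):
    p,d=ray(c,u,v); return p+d*(z-p[2])/d[2]
def proj(c,X):
    R=np.array(c["rotation"],float)
    if R.shape!=(3,3): R=cv2.Rodrigues(R)[0]
    x=R.T@(np.asarray(X)-np.array(c["position"])); return np.array([c["fx"]*x[0]/x[2]+c["cx"],c["fy"]*x[1]/x[2]+c["cy"]])
E
python3 - <<'E'
from h import *
np.set_printoptions(precision=4,suppress=True)
print(monitor.observe(), robot.grip_depth)
for n in("scene","top"):
    c=get_image(n); cv2.imwrite(f"pics/{n}0.png",c["color"])
    print(n,c["position"],c["rotation"],c["fx"],c["cx"],c["cy"])
    for t in("knob","knob_top","knob_line","red_mark","lid","rotor","tray","centrifuge"):
        print(t,[(round(r["p"],2),np.round(r["extent"],1).tolist()) for r in look_for(c,t)][:4])
E
```

```text
pics
{'t': 0.0, 'joints': array([ 1.4256,  0.2557,  0.107 , -0.0005, -1.4239, -0.2846]), 'qvel': array([ 0.001 ,  0.0003, -0.    , -0.0001,  0.0002,  0.0006]), 'joint_efforts': array([ -0.0019, -38.6636,  23.7946,   5.3652,  -0.0061,  -0.    ]), 'ee_pos': array([0.2289, 0.4995, 0.2304]), 'ee_rot': array([ 3.0675, -0.6697, -0.0006]), 'ft_force': array([ 0.0701, -0.7425,  0.1929]), 'ft_torque': array([-0.0096, -0.0446, -0.0159]), 'gripper_force': 0.0, 'width': 1.0041464370475297} 0.0187
scene [ 0.3554 -0.8581  0.9228] [-2.311   0.2148 -0.1212] 404.1600422094106 280.78455723909167 205.21735754818945
knob [(0.85, [204.1, 275.2, 18.7, 19.5]), (0.72, [384.0, 364.1, 23.7, 28.9])]
knob_top [(0.79, [383.2, 363.9, 19.5, 29.5]), (0.72, [203.9, 273.7, 22.2, 21.8]), (0.63, [297.4, 217.8, 4.5, 1.5])]
knob_line [(0.79, [204.8, 276.8, 18.0, 18.6]), (0.68, [319.9, 244.8, 159.1, 127.2]), (0.6, [382.0, 364.3, 18.8, 26.4])]
red_mark [(0.71, [379.4, 373.7, 62.4, 63.6]), (0.67, [205.3, 284.0, 51.0, 44.6]), (0.66, [291.0, 217.2, 36.6, 11.8])]
lid [(0.82, [380.2, 371.2, 61.5, 65.4]), (0.58, [204.7, 283.5, 5
[... 419 characters left out ...]
4.9, 175.7, 16.5, 17.3])]
knob_top [(0.68, [423.2, 176.8, 14.5, 13.7]), (0.64, [323.3, 203.6, 10.0, 16.9]), (0.55, [329.5, 285.4, 11.3, 10.0]), (0.54, [167.6, 163.9, 36.5, 29.9])]
knob_line [(0.49, [323.5, 204.9, 16.6, 11.4]), (0.48, [331.1, 285.4, 12.7, 10.7])]
red_mark [(0.89, [327.9, 286.5, 42.8, 47.2]), (0.72, [323.9, 201.8, 41.9, 45.4]), (0.67, [428.9, 179.7, 28.7, 37.7])]
lid [(0.91, [327.6, 287.5, 39.9, 41.3]), (0.76, [428.8, 178.0, 24.7, 39.0]), (0.64, [321.7, 204.3, 42.4, 44.7])]
rotor [(0.97, [323.5, 205.9, 53.3, 54.9])]
tray [(0.56, [182.1, 247.8, 63.8, 60.5]), (0.35, [128.8, 256.6, 21.4, 20.5])]
centrifuge [(0.58, [340.9, 194.8, 162.0, 112.0]), (0.28, [323.2, 200.1, 12.8, 18.0])]
```

View pics/scene0.png

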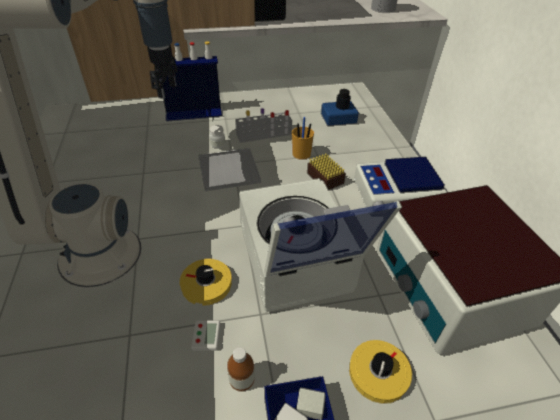

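View pics/top0.png

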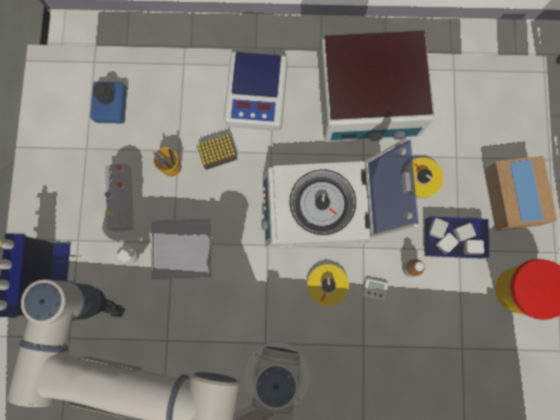

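The real lid is the grey aluminium one in the centrifuge: top (322,202), scene (297,228). The yellow dishes at top (328,285) and (425,177) are look-alikes, and the tray is at top (181,249). I'll confirm this in an enlarged crop.

Run:
```python
from h import *
a=cv2.imread("pics/top0.png")[165:240,285:360]; b=cv2.imread("pics/scene0.png")[185:260,250:350]
a=cv2.resize(a,(400,400),interpolation=cv2.INTER_CUBIC); b=cv2.resize(b,(400,300),interpolation=cv2.INTER_CUBIC)
b=cv2.copyMakeBorder(b,0,100,0,0,cv2.BORDER_CONSTANT)
cv2.imwrite("pics/c1.png",np.hstack([a,b]))
```

```text
(no output)
```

View pics/c1.png

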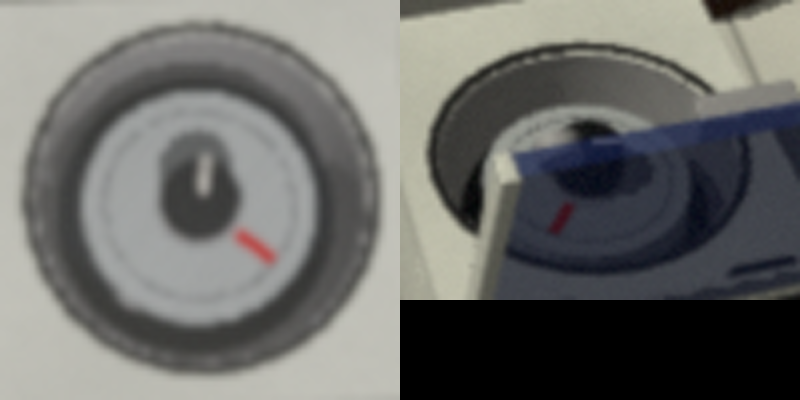

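The crop confirms the grey lid, with its red mark at about top (333,211) and scene (290,239). The knob's line points almost straight up in the top view. Next I'll triangulate.

Run:
```python
from h import *
np.set_printoptions(precision=4,suppress=True)
S=get_image("scene");T=get_image("top")
def red(c,x0,x1,y0,y1):
    im=c["color"][y0:y1,x0:x1].astype(float); w=im[...,2]-im[...,:2].max(2) if c is T else im[...,2]-im[...,1]; 
    w=np.clip(w-0.35*w.max(),0,None); v,u=np.mgrid[y0:y1,x0:x1]; m=np.array([(w*u).sum(),(w*v).sum()])/w.sum()
    X=np.stack([u-m[0],v-m[1]],-1).reshape(-1,2);C=(X*w.reshape(-1,1)).T@X/w.sum();l,e=np.linalg.eigh(C);return m,e[:,1]*np.sqrt(l[1]*3)
mt,et=red(T,322,345,200,222);ms,es=red(S,283,298,230,250)
print(mt,et,ms,es)
mid,err=tri(ray(T,*mt),ray(S,*ms));print("red mid",mid,err)
# lid outline circle in both
for n,c,e in(("T",T,None),("S",S,None)):
    for t in("lid","rotor"):
        for r in outline_of(c,t): print(n,t,round(r["p"],2),np.round(r["extent"],1))
# knob line in top: bright in dark
im=T["color"][190:215,312:336].mean(2); print(np.round(im).astype(int))
for r in outline_of(T,"tray")[:2]+outline_of(S,"tray")[:2]:
    m=r["region"].astype(np.uint8); cs=max(cv2.findContours(m,0,2)[0],key=cv2.contourArea); print("tray",r["p"],np.round(r["extent"],1),m.sum(),cv2.approxPolyDP(cv2.convexHull(cs),4,True).reshape(-1,2).tolist())
```

```text
[332.4352 210.6956] [-3.0861 -2.2732] [290.0186 239.0356] [-1.8599  3.1407]
red mid [ 0.5302 -0.1668  0.1432] [0.0013518173031981794, 0.001351817303198345]
T lid 0.83 [426.9 175.4  30.5  42.1]
T lid 0.66 [327.2 285.9  40.9  40.1]
T lid 0.56 [324.6 204.2  43.1  43.4]
T rotor 0.8 [324.9 205.4  55.1  54.9]
S lid 0.76 [205.1 281.2  47.4  50.1]
S lid 0.73 [380.4 371.9  65.5  64.1]
S lid 0.55 [292.8 215.7  33.3   7.3]
S lid 0.43 [298.8 398.8  66.1  42.4]
S rotor 0.48 [266.8 234.4   7.4  11.7]
[[158 158 159 158 153 142 129 116 111 106 105 108 113 127 146 157 162 161
  161 159 155 148 147 152]
 [158 159 160 156 142 119 107 100  97  98  98  97  99 107 126 148 159 162
  162 162 160 154 147 145]
 [159 159 158 149 130 106  98  98  97  97  97  99 100 100 110 134 155 161
  162 161 162 160 155 148]
 [160 160 152 134 112 100  98  96  94  96 105 112 109 100 102 122 147 160
  162 163 162 162 159 155]
 [161 159 144 118 101  98  96  92  87  92 115 133 123  99  94 109 136 157
  162 162 163 161 160 160]
 [161 158 142 112  98  94  88  79  73  83 122 144 128  91  81  98 131 156
  162 162 162 160 160 161]
 [
[... 1484 characters left out ...]
4
  128 116 116 129 145 156]
 [164 164 165 164 163 162 160 158 154 151 152 153 155 159 160 162 160 157
  148 137 122 115 126 143]
 [164 165 165 164 163 164 163 163 161 161 162 162 162 162 161 162 161 161
  158 153 142 127 115 123]
 [165 165 164 163 164 164 164 163 163 163 163 163 162 162 162 162 162 162
  161 160 156 145 128 120]
 [165 164 164 164 163 164 164 163 163 164 163 163 162 162 162 162 161 162
  162 163 160 155 143 134]]
tray 0.7 [183.3 249.3  58.8  63.2] 3479 [[210, 219], [211, 275], [154, 279], [152, 221]]
tray 0.7 [414.5 268.1  17.6  17.5] 318 [[421, 261], [419, 275], [403, 272], [407, 261]]
tray 0.69 [228.  168.9  61.2  36.6] 1998 [[249, 149], [259, 183], [205, 190], [199, 155]]
```

Run:
```python
from h import *
np.set_printoptions(precision=4,suppress=True)
S=get_image("scene");T=get_image("top")
z=0.143
mt=np.array([332.435,210.696]);et=np.array([3.086,2.273]);ms=np.array([290.02,239.04]);es=np.array([-1.86,3.14])
for c,m,e in((T,mt,et),(S,ms,es)):
    a=atz(c,*(m-e),z);b=atz(c,*(m+e),z);d=(b-a)/np.linalg.norm(b-a);print("len",np.linalg.norm(b-a),"ang",np.degrees(np.arctan2(d[1],d[0])),"mid",atz(c,*m,z),"axis",(a+b)/2-.042*d)
# lid edge by bright threshold in top
im=T["color"].astype(np.uint8); g=im.mean(2)
c0=atz(T,322.3,203.5,z); print("c0",c0)
# radial edge: strongest bright->dark between r 60..80 mm at z=.143 (top edge)
pts=[]
for a in np.linspace(0,2*np.pi,72,endpoint=False):
    rs=np.arange(.060,.082,.0005); P=np.array([proj(T,c0+[r*np.cos(a),r*np.sin(a),0]) for r in rs],np.float32)
    v=cv2.remap(g.astype(np.float32),P[:,0].reshape(1,-1),P[:,1].reshape(1,-1),cv2.INTER_LINEAR)[0]
    k=np.gradient(cv2.GaussianBlur(v.reshape(1,-1),(9,1),0)[0]); i=k.argmin()
    if 0<i<len(rs)-1: pts.append(c0[:2]+rs[i]*np.array([np.cos(a),np.sin(a)]))
pts=np.array(pts); A=np.c_[2*pts,np.ones(len(pts))]; s=np.linalg.lstsq(A,(pts**2).sum(1),rcond=None)[0]
print("lid circle",s[:2],np.sqrt(s[2]+s[0]**2+s[1]**2),len(pts))
for zt in(.172,.176,.180):
    a=atz(T,322.5,201.5,zt);b=atz(T,323.2,193,zt);print(zt,"line in",a,"out",b,np.degrees(np.arctan2(b[1]-a[1],b[0]-a[0])),np.linalg.norm(b-a))
X=[tri(ray(T,*t),ray(S,*s))[0] for t,s in zip([(210,219),(211,275),(154,279),(152,221)],[(249,149),(259,183),(205,190),(199,155)])]
print("tray corners",np.array(X),np.mean(X,0))
print("T poly at z.016",np.array([atz(T,u,v,.008) for u,v in[(210,219),(211,275),(154,279),(152,221)]]))
```

```text
len 0.024411866282967168 ang -125.656539109302 mid [ 0.5289 -0.1667  0.143 ] axis [ 0.5534 -0.1326  0.143 ]
len 0.02443997680583491 ang -125.45685325424282 mid [ 0.5317 -0.1665  0.143 ] axis [ 0.5561 -0.1322  0.143 ]
c0 [ 0.5515 -0.1341  0.143 ]
lid circle [ 0.5521 -0.1321] 0.07110466120972854 72
0.172 line in [ 0.5524 -0.1327  0.172 ] out [ 0.5798 -0.1345  0.172 ] -3.8597645474988505 0.027391048546312597
0.176 line in [ 0.5517 -0.1324  0.176 ] out [ 0.5789 -0.1343  0.176 ] -3.859764547498829 0.027323515441576282
0.18 line in [ 0.5509 -0.1322  0.18  ] out [ 0.5781 -0.134   0.18  ] -3.8597645474988393 0.027255982336839738
tray corners [[ 0.4831  0.219   0.168 ]
 [ 0.4132  0.2165  0.0294]
 [ 0.3114  0.4744 -0.1996]
 [ 0.4016  0.4108  0.0549]] [0.4023 0.3302 0.0132]
T poly at z.016 [[0.5128 0.2429 0.008 ]
 [0.3211 0.2302 0.008 ]
 [0.3028 0.4225 0.008 ]
 [0.5008 0.4425 0.008 ]]
```

Call:
carry_out(
  deltas=[0.028, 0.022, 0, 0, 0, 0, -1, 0.056, 0.044, 0, 0, 0, 0, -1, 0.084, 0.066, 0, 0, 0, 0, -1, 0.112, 0.088, 0, 0, 0, 0, -1, 0.14, 0.11, 0, 0, 0, 0, -1, 0.168, 0.132, 0, 0, 0, 0, -1, 0.196, 0.154, 0, 0, 0, 0, -1, 0.224, 0.176, 0, 0, 0, 0, -1, 0.252, 0.198, 0, 0, 0, 0, -1, 0.28, 0.22, 0, 0, 0, 0, -1],
)

```text
t: 2.23
ee_pos: [0.3924, 0.1817, 0.2316]
ee_rot: [-3.069, 0.669, -0.001]
ft_force: [1.0, 0.1, -0.1]
width: 0.999
gripper_force: 0.0
```

Call:
carry_out(
  deltas=[0.028, 0.022, 0, 0, 0, 0, -1, 0.056, 0.044, 0, 0, 0, 0, -1, 0.084, 0.066, 0, 0, 0, 0, -1, 0.112, 0.088, 0, 0, 0, 0, -1, 0.14, 0.11, 0, 0, 0, 0, -1, 0.168, 0.132, 0, 0, 0, 0, -1, 0.196, 0.154, 0, 0, 0, 0, -1, 0.224, 0.176, 0, 0, 0, 0, -1, 0.252, 0.198, 0, 0, 0, 0, -1, 0.278, 0.22, 0, 0, 0, 0, -1],
)

```text
t: 3.07
ee_pos: [0.5537, -0.1344, 0.2312]
ee_rot: [3.069, -0.67, 0.0]
ft_force: [1.6, 0.9, -0.2]
width: 1.0
gripper_force: 0.0
```

```bash
cat >> h.py <<'E'
def st(target):
    o=monitor.observe(); R=cv2.Rodrigues(np.array(o["ee_rot"],float))[0]
    print("t",round(o["t"],2),"pos",np.round(o["ee_pos"],4),"toolx",np.round(np.degrees(np.arctan2(R[1,0],R[0,0])),1),"z",np.round(R[:,2],3),"j",np.round(o["joints"],2),"w",round(o["width"],3),"gf",round(o["gripper_force"],1),"F",np.round(o["ft_force"],1),"T",np.round(o["ft_torque"],2))
    print("delta tool",np.round(R.T@(np.array(target)-o["ee_pos"]),4))
E
python3 -c "
from h import *
st([.5535,-.132,.145])"
```

```text
t 3.07 pos [ 0.5537 -0.1344  0.2312] toolx -24.6 z [ 0. -0. -1.] j [ 0.04  0.29  0.16  0.   -1.44  1.1 ] w 1.0 gf 0.0 F [ 1.6  0.9 -0.2] T [ 0.12 -0.18  0.01]
delta tool [-0.0012 -0.0021  0.0862]
```

Call:
carry_out(
  deltas=[-0.001, -0.002, 0.02, 0, 0, 0, -1, -0.001, -0.002, 0.04, 0, 0, 0, -1, -0.001, -0.002, 0.055, 0, 0, 0, -1, -0.001, -0.002, 0.068, 0, 0, 0, -1, -0.001, -0.002, 0.078, 0, 0, 0, -1, -0.001, -0.002, 0.084, 0, 0, 0, -1, -0.001, -0.002, 0.086, 0, 0, 0, -1, -0.001, -0.002, 0.086, 0, 0, 0, -1],
)

```text
t: 3.73
ee_pos: [0.553, -0.1302, 0.1453]
ee_rot: [3.069, -0.67, -0.0]
ft_force: [-0.3, 0.0, 0.3]
width: 1.002
gripper_force: 0.0
```

Call:
carry_out(
  deltas=[0, 0, 0, 0, 0, 0, 1, 0, 0, 0, 0, 0, 0, 1, 0, 0, 0, 0, 0, 0, 1, 0, 0, 0, 0, 0, 0, 1, 0, 0, 0, 0, 0, 0, 1, 0, 0, 0, 0, 0, 0, 1, 0, 0, 0, 0, 0, 0, 1, 0, 0, 0, 0, 0, 0, 1],
  force=60,
)

```text
t: 4.4
ee_pos: [0.5533, -0.1304, 0.1463]
ee_rot: [3.069, -0.67, 0.002]
ft_force: [-1.0, 1.4, 5.5]
width: 0.52
gripper_force: 60.8
```

```bash
python3 -c "
from h import *
st([.5535,-.132,.145])
c=get_image('top');s=get_image('scene')
a=cv2.resize(c['color'][155:250,275:370],(400,400),interpolation=2);b=cv2.resize(s['color'][150:245,250:345],(400,400),interpolation=2)
cv2.imwrite('pics/g1.png',np.hstack([a,b]))"
```

```text
t 4.4 pos [ 0.5533 -0.1304  0.1463] toolx -24.6 z [ 0.001 -0.    -1.   ] j [ 0.04  0.33 -0.01  0.   -1.23  1.1 ] w 0.52 gf 60.8 F [-1.   1.4  5.5] T [ 0.2   0.68 -0.04]
delta tool [0.0008 0.0014 0.0013]
```

View pics/g1.png

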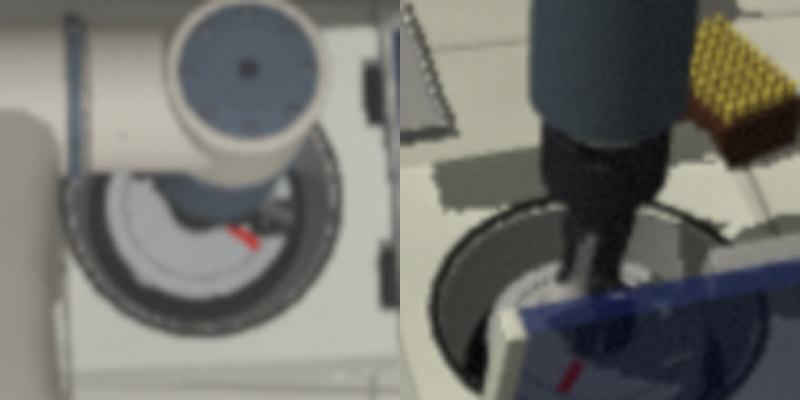

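The fingers hold the knob at about 44 mm opening. A small upward force suggests the tips touch the lid, so I'll ease up while turning.

Call:
carry_out(
  deltas=[0, 0, -0.001, 0, 0, 4, 1, 0, 0, -0.001, 0, 0, 10, 1, 0, 0, -0.001, 0, 0, 16, 1, 0, 0, -0.0015, 0, 0, 22, 1, 0, 0, -0.0015, 0, 0, 28, 1, 0, 0, -0.0015, 0, 0, 34, 1, 0, 0, -0.002, 0, 0, 40, 1, 0, 0, -0.002, 0, 0, 46, 1, 0, 0, -0.002, 0, 0, 52, 1, 0, 0, -0.002, 0, 0, 58, 1],
)

```text
t: 5.33
ee_pos: [0.5547, -0.1292, 0.1474]
ee_rot: [-2.352, 2.077, -0.003]
ft_force: [4.3, 3.2, -0.4]
width: 0.52
gripper_force: 61.2
```

```bash
python3 -c "
from h import *
st([.5535,-.132,.145])"
```

```text
t 5.33 pos [ 0.5547 -0.1292  0.1474] toolx -82.9 z [ 0.004  0.001 -1.   ] j [ 0.04  0.33 -0.   -0.   -1.23  0.08] w 0.52 gf 61.2 F [ 4.3  3.2 -0.4] T [ 1.04 -1.42  0.24]
delta tool [0.0026 0.0015 0.0024]
```

Call:
carry_out(
  deltas=[0, 0, 0, 0, 0, 6, 1, 0, 0, 0, 0, 0, 12, 1, 0, 0, 0, 0, 0, 19, 1, 0, 0, -0.0005, 0, 0, 26, 1, 0, 0, -0.0005, 0, 0, 33, 1, 0, 0, -0.001, 0, 0, 40, 1, 0, 0, -0.001, 0, 0, 47, 1, 0, 0, -0.001, 0, 0, 54, 1, 0, 0, -0.001, 0, 0, 60, 1, 0, 0, -0.001, 0, 0, 60, 1],
)

```text
t: 6.17
ee_pos: [0.5553, -0.13, 0.1487]
ee_rot: [-0.997, 2.974, -0.002]
ft_force: [5.5, 0.3, -1.7]
width: 0.521
gripper_force: 61.4
```

Call:
carry_out(
  deltas=[0, 0, 0, 0, 0, 0, -1, 0, 0, 0, 0, 0, 0, -1, 0, 0, 0, 0, 0, 0, -1, 0, 0, 0, 0, 0, 0, -1, 0, 0, 0, 0, 0, 0, -1, 0, 0, -0.02, 0, 0, 0, -1, 0, 0, -0.06, 0, 0, 0, -1, 0, 0, -0.1, 0, 0, 0, -1],
)

```text
t: 6.83
ee_pos: [0.5517, -0.1303, 0.2482]
ee_rot: [1.005, -2.972, -0.002]
ft_force: [1.7, -0.1, 0.4]
width: 1.002
gripper_force: 0.0
```

```bash
python3 -c "
from h import *
st([.5535,-.132,.148])
for n in ('top','scene'):
    c=get_image(n)
    for t in ('knob','knob_line'): print(n,t,[(round(r['p'],2),np.round(r['extent'],1).tolist()) for r in look_for(c,t)][:4])"
```

```text
t 6.83 pos [ 0.5517 -0.1303  0.2482] toolx -142.6 z [-0.004 -0.    -1.   ] j [ 0.04  0.29  0.2  -0.   -1.48 -0.96] w 1.002 gf 0.0 F [ 1.7 -0.1  0.4] T [-0.03 -0.25 -0.04]
delta tool [-0.0007 -0.0027  0.1002]
top knob [(0.56, [424.1, 177.2, 15.1, 10.9]), (0.54, [325.8, 207.6, 15.4, 11.2]), (0.52, [329.8, 284.8, 17.4, 11.3]), (0.36, [182.6, 248.1, 58.5, 58.9])]
top knob_line [(0.65, [324.5, 207.4, 16.2, 9.1]), (0.47, [329.8, 285.4, 16.7, 13.8]), (0.45, [425.3, 177.4, 12.4, 10.4])]
scene knob [(0.62, [205.9, 276.7, 16.3, 23.4]), (0.58, [385.1, 365.7, 19.9, 26.8]), (0.4, [296.6, 216.4, 10.1, 2.8]), (0.24, [297.9, 397.2, 71.5, 45.3])]
scene knob_line [(0.87, [202.2, 274.9, 18.1, 17.0]), (0.63, [383.6, 364.6, 25.0, 26.5]), (0.49, [299.7, 216.1, 9.4, 7.2])]
```

```bash
python3 -c "
from h import *
c=get_image('top');s=get_image('scene')
cv2.imwrite('pics/g2top.png',c['color'])
a=cv2.resize(c['color'][190:230,300:340],(400,400),interpolation=2);b=cv2.resize(s['color'][205:255,270:320],(400,400),interpolation=2)
cv2.imwrite('pics/g2.png',np.hstack([a,b]))"
```

```text
(no output)
```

View pics/g2.png

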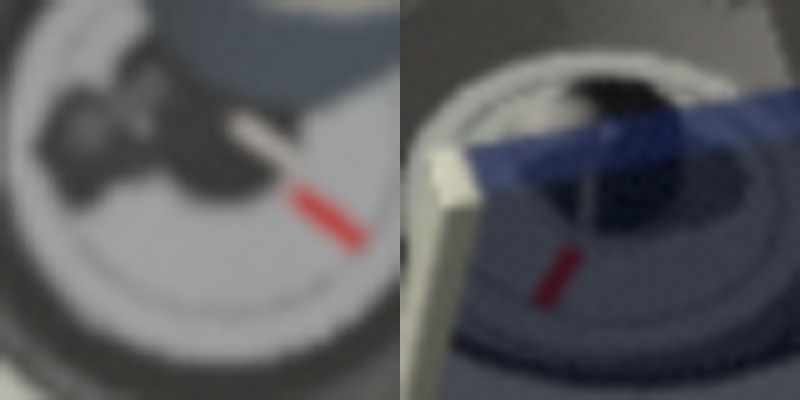

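Run:
```python
from h import *
T=get_image("top");S=get_image("scene")
im=T["color"].astype(float)
u0,v0=318,198
g=im.mean(2)[v0:215,u0:340]; print(np.round(g).astype(int))
# predicted line position for angles, top z .177
for d in(-105,-115,-125.5,-135):
    e=np.array([np.cos(np.radians(d)),np.sin(np.radians(d)),0]);c=np.array([.5535,-.132,.177])
    print(d,"T",proj(T,c).round(1),proj(T,c+.021*e).round(1),"S",proj(S,c).round(1),proj(S,c+.022*e).round(1),proj(S,c+.023*e-[0,0,.03]).round(1))
```

```text
[[ 60  61  64  69  74  77  78  80  80  81  81  82  82  82  82  85  90  98
  110 121 131 139]
 [ 60  59  59  63  66  71  73  76  77  77  79  82  81  83  86  96 111 125
  138 145 146 145]
 [ 60  58  58  60  64  71  75  71  70  70  70  75  83  95 107 123 138 148
  154 156 153 147]
 [ 57  59  61  63  75  97 108  94  73  64  64  75 101 124 136 146 154 158
  159 159 156 149]
 [ 58  61  62  63  83 117 139 133 107  80  67  83 121 147 153 156 159 159
  159 159 157 151]
 [ 61  61  61  62  76 110 140 151 143 119  96  96 129 152 157 159 159 159
  159 158 157 151]
 [ 61  61  60  58  62  78 106 134 148 146 134 122 136 154 159 159 159 159
  158 158 158 150]
 [ 59  58  59  56  57  59  71  92 120 142 151 147 148 156 159 159 159 159
  159 160 158 150]
 [ 57  57  58  56  58  58  59  63  82 111 140 154 154 158 159 158 158 158
  159 159 158 151]
 [ 62  58  57  57  57  58  56  58  67  94 129 148 153 157 157 158 158 158
  160 160 155 149]
 [ 82  67  59  57  58  58  60  68  84 111 134 141 142 150 155 158 159 159
  159 158 152 144]
 [113  93  78  75  72  75  83  98 117 134 142 131 123 133 146 152 157 160
  160 157 149 144]
 [137 125 117 113 112 115 119 132 144 150 150 136 117 114 124 139 151 158
  158 155 147 147]
 [151 148 145 144 144 145 147 149 154 157 155 149 136 118 110 119 135 150
  155 150 145 151]
 [159 158 156 155 156 157 157 157 158 158 158 156 150 138 124 112 117 135
  144 145 147 155]
 [160 160 158 159 159 158 159 158 158 158 158 158 156 152 145 131 116 117
  131 143 152 155]
 [160 159 160 160 159 158 159 158 159 159 158 158 158 158 156 149 135 124
  134 149 155 154]]
-105 T [322.4 200.9] [328.8 202.7] S [295.9 219.6] [295.5 225.6] [295.  233.8]
-115 T [322.4 200.9] [328.4 203.8] S [295.9 219.6] [294.1 225.4] [293.5 233.6]
-125.5 T [322.4 200.9] [327.8 204.8] S [295.9 219.6] [292.6 225. ] [292.  233.2]
-135 T [322.4 200.9] [327.1 205.6] S [295.9 219.6] [291.3 224.5] [290.7 232.7]
```

```bash
python3 -c "
from h import *
st([.5560,-.1315,.148])"
```

```text
t 7.33 pos [ 0.5525 -0.1303  0.2472] toolx -142.6 z [-0.002 -0.    -1.   ] j [ 0.04  0.29  0.19 -0.   -1.48 -0.96] w 1.001 gf 0.0 F [ 0.2 -0.4  0.2] T [-0.03 -0.02  0.02]
delta tool [-0.0022 -0.0032  0.0992]
```

Call:
carry_out(
  deltas=[-0.002, -0.003, 0.03, 0, 0, 0, -1, -0.002, -0.003, 0.055, 0, 0, 0, -1, -0.002, -0.003, 0.075, 0, 0, 0, -1, -0.002, -0.003, 0.09, 0, 0, 0, -1, -0.002, -0.003, 0.097, 0, 0, 0, -1, -0.002, -0.003, 0.099, 0, 0, 0, -1, -0.002, -0.003, 0.099, 0, 0, 0, -1],
)

```text
t: 7.92
ee_pos: [0.5564, -0.1316, 0.1492]
ee_rot: [1.006, -2.975, 0.0]
ft_force: [0.1, 1.1, 0.1]
width: 1.0
gripper_force: 0.0
```

Call:
carry_out(
  deltas=[0, 0, 0, 0, 0, 0, 1, 0, 0, 0, 0, 0, 0, 1, 0, 0, 0, 0, 0, 0, 1, 0, 0, 0, 0, 0, 0, 1, 0, 0, 0, 0, 0, 0, 1, 0, 0, 0, 0, 0, 0, 1, 0, 0, 0, 0, 0, 2, 1, 0, 0, 0, 0, 0, 4, 1, 0, 0, 0, 0, 0, 4, 1, 0, 0, 0, 0, 0, 4, 1],
  force=80,
)

```text
t: 8.75
ee_pos: [0.5569, -0.1314, 0.1507]
ee_rot: [-0.902, 3.007, -0.001]
ft_force: [-1.7, 1.7, 6.2]
width: 0.512
gripper_force: 80.7
```

Call:
carry_out(
  deltas=[0, 0, 0, 0, 0, 0, 1, 0, 0, -0.003, 0, 0, 0, 1, 0, 0, -0.006, 0, 0, 0, 1, 0, 0, -0.009, 0, 0, 0, 1, 0, 0, -0.012, 0, 0, 0, 1, 0, 0, -0.012, 0, 0, 0, 1],
)

```text
t: 9.25
ee_pos: [0.5566, -0.1316, 0.1618]
ee_rot: [-0.902, 3.009, -0.001]
ft_force: [0.3, 0.5, -2.4]
width: 0.511
gripper_force: 81.7
```

The load reads about 2.4 N with no catch, so the lid is free. I'll lift it straight up.

Call:
carry_out(
  deltas=[0, 0, -0.01, 0, 0, 0, 1, 0, 0, -0.02, 0, 0, 0, 1, 0, 0, -0.03, 0, 0, 0, 1, 0, 0, -0.04, 0, 0, 0, 1, 0, 0, -0.055, 0, 0, 0, 1, 0, 0, -0.07, 0, 0, 0, 1, 0, 0, -0.085, 0, 0, 0, 1, 0, 0, -0.095, 0, 0, 0, 1, 0, 0, -0.1, 0, 0, 0, 1, 0, 0, -0.1, 0, 0, 0, 1],
)

```text
t: 10.08
ee_pos: [0.5569, -0.1315, 0.2628]
ee_rot: [-0.901, 3.007, -0.001]
ft_force: [-0.2, -0.0, -2.9]
width: 0.509
gripper_force: 81.9
```

Run:
```python
from h import *
st([.409,.334,.262])
T=get_image("top");S=get_image("scene")
# tray fit: edges of known 200 mm square at z~.016 rim
for n,c in(("T",T),("S",S)):
    for r in outline_of(c,"tray")[:2]:
        m=r["region"].astype(np.uint8); cs=max(cv2.findContours(m,0,2)[0],key=cv2.contourArea)
        P=np.array([atz(c,u,v,.013)[:2] for u,v in cs.reshape(-1,2).astype(float)]).astype(np.float32)
        q=cv2.minAreaRect(P);M=cv2.moments(m);print(n,round(r["p"],2),q,atz(c,M["m10"]/M["m00"],M["m01"]/M["m00"],.01).round(4))
a=cv2.resize(T["color"][120:300,130:350],(440,360));b=cv2.resize(S["color"][120:260,180:320],(360,360))
cv2.imwrite("pics/l1.png",np.hstack([a,b]))
```

```text
t 10.08 pos [ 0.5569 -0.1315  0.2628] toolx -146.6 z [ 0.003 -0.    -1.   ] j [ 0.04  0.29  0.24  0.   -1.51 -1.03] w 0.509 gf 81.9 F [-0.2 -0.  -2.9] T [ 0.02 -0.06 -0.01]
delta tool [-1.325e-01  4.701e-01  4.000e-04]
T 0.96 ((0.40620118379592896, 0.3350945711135864), (0.2038724571466446, 0.19924642145633698), 3.8203928470611572) [0.406  0.3372 0.01  ]
S 0.9 ((0.41107749938964844, 0.3327964246273041), (0.20161688327789307, 0.22139355540275574), 3.851771593093872) [0.4099 0.328  0.01  ]
S 0.73 ((0.3619488775730133, -0.4258817136287689), (0.09959329664707184, 0.06216266006231308), 81.76681518554688) [ 0.3633 -0.4283  0.01  ]
```

View pics/l1.png

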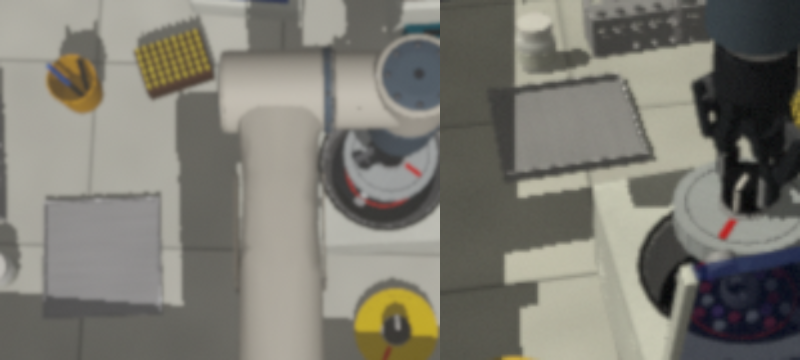

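The lid hangs level from the gripper above the rotor, with the rotor's tubes now showing, and the tray is clear at about top (181,249). I'll carry it over.

Call:
carry_out(
  deltas=[-0.004, 0.014, 0, 0, 0, 0, 1, -0.012, 0.042, 0, 0, 0, 0, 1, -0.022, 0.077, 0, 0, 0, 0, 1, -0.032, 0.112, 0, 0, 0, 0, 1, -0.042, 0.147, 0, 0, 0, 0, 1, -0.052, 0.182, 0, 0, 0, 0, 1, -0.062, 0.217, 0, 0, 0, 0, 1, -0.072, 0.252, 0, 0, 0, 0, 1, -0.082, 0.287, 0, 0, 0, 0, 1, -0.09, 0.322, 0, 0, 0, 0, 1],
)

```text
t: 11.12
ee_pos: [0.4533, 0.1884, 0.2606]
ee_rot: [0.902, -3.008, 0.001]
ft_force: [1.1, -0.1, -2.8]
width: 0.51
gripper_force: 82.1
```

Call:
carry_out(
  deltas=[-0.01, 0.035, 0, 0, 0, 0, 1, -0.02, 0.07, 0, 0, 0, 0, 1, -0.03, 0.105, 0, 0, 0, 0, 1, -0.038, 0.13, 0, 0, 0, 0, 1, -0.042, 0.145, 0, 0, 0, 0, 1, -0.043, 0.149, 0, 0, 0, 0, 1, -0.043, 0.149, 0, 0, 0, 0, 1],
)

```text
t: 11.7
ee_pos: [0.4079, 0.3355, 0.2605]
ee_rot: [0.904, -3.007, 0.002]
ft_force: [0.4, -1.2, -2.5]
width: 0.513
gripper_force: 82.2
```

Run:
```python
from h import *
st([.408,.334,.0405])
S=get_image("scene");T=get_image("top")
for n,c in(("S",S),("T",T)):
    for r in look_for(c,"lid"): print(n,round(r["p"],2),np.round(r["extent"],1))
print("pred lid S centre",proj(S,[.408,.334,.24]),"T",proj(T,[.408,.334,.24]))
b=cv2.resize(S["color"][60:210,150:300],(500,500))
cv2.imwrite("pics/l2.png",b)
```

```text
t 11.7 pos [0.4079 0.3355 0.2605] toolx -146.5 z [-0.001 -0.001 -1.   ] j [ 0.98  0.21  0.12 -0.   -1.48 -1.97] w 0.513 gf 82.2 F [ 0.4 -1.2 -2.5] T [-0.06 -0.01 -0.01]
delta tool [ 0.0004 -0.0011  0.22  ]
S 0.61 [221.9 113.   44.8  30.9]
S 0.6 [205.  281.6  47.8  46.8]
T 0.95 [429.  175.9  26.   42. ]
T 0.82 [327.2 286.8  43.2  41.8]
T 0.7 [167.8 243.5  44.6  48. ]
pred lid S centre [222.3629964  112.71211817] T [166.75889144 241.06128243]
```

View pics/l2.png

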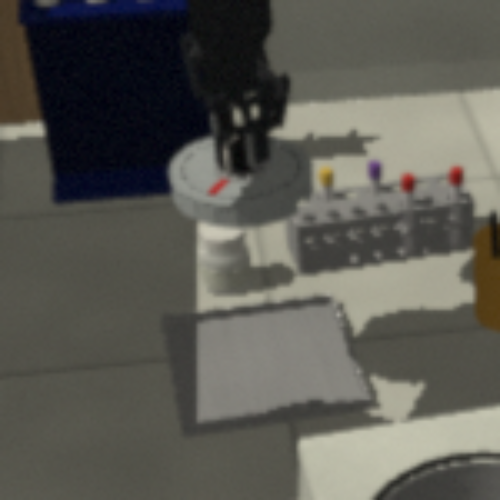

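The lid is level above the tray, between the jar and the rack. I'll lower it, slowing near the floor.

Call:
carry_out(
  deltas=[0, 0, 0.015, 0, 0, 0, 1, 0, 0, 0.04, 0, 0, 0, 1, 0, 0, 0.065, 0, 0, 0, 1, 0, 0, 0.09, 0, 0, 0, 1, 0, 0, 0.115, 0, 0, 0, 1, 0, 0, 0.14, 0, 0, 0, 1, 0, 0, 0.165, 0, 0, 0, 1, 0, 0, 0.185, 0, 0, 0, 1, 0, 0, 0.197, 0, 0, 0, 1, 0, 0, 0.202, 0, 0, 0, 1],
)

```text
t: 12.73
ee_pos: [0.408, 0.3331, 0.0574]
ee_rot: [0.899, -3.007, 0.003]
ft_force: [0.2, 0.7, -3.2]
width: 0.51
gripper_force: 82.2
```

Call:
carry_out(
  deltas=[0, 0, 0.004, 0, 0, 0, 1, 0, 0, 0.008, 0, 0, 0, 1, 0, 0, 0.011, 0, 0, 0, 1, 0, 0, 0.014, 0, 0, 0, 1, 0, 0, 0.016, 0, 0, 0, 1, 0, 0, 0.017, 0, 0, 0, 1, 0, 0, 0.018, 0, 0, 0, 1, 0, 0, 0.018, 0, 0, 0, 1],
)

```text
t: 13.4
ee_pos: [0.4083, 0.3351, 0.0413]
ee_rot: [-0.902, 3.009, 0.0]
ft_force: [0.6, -0.1, -3.1]
width: 0.513
gripper_force: 82.2
```

Call:
carry_out(
  deltas=[0, 0, 0.001, 0, 0, 0, 1, 0, 0, 0.002, 0, 0, 0, 1, 0, 0, 0.003, 0, 0, 0, 1, 0, 0, 0.003, 0, 0, 0, 1],
)

```text
t: 13.73
ee_pos: [0.4084, 0.3352, 0.0388]
ee_rot: [-0.902, 3.009, 0.0]
ft_force: [-0.1, -1.1, 1.4]
width: 0.511
gripper_force: 82.4
```

Call:
carry_out(
  deltas=[0, 0, 0.001, 0, 0, 0, 1, 0, 0, 0.0015, 0, 0, 0, 1, 0, 0, 0.0015, 0, 0, 0, 1],
)

```text
t: 13.98
ee_pos: [0.4085, 0.3352, 0.0386]
ee_rot: [-0.903, 3.008, 0.001]
ft_force: [-4.9, -3.9, 11.9]
width: 0.516
gripper_force: 83.2
```

The lid is on the floor. I'll ease off the load, release and retreat.

Call:
carry_out(
  deltas=[0, 0, -0.001, 0, 0, 0, 1, 0, 0, -0.001, 0, 0, 0, -1, 0, 0, -0.001, 0, 0, 0, -1, 0, 0, -0.001, 0, 0, 0, -1, 0, 0, -0.001, 0, 0, 0, -1, 0, 0, -0.001, 0, 0, 0, -1, 0, 0, -0.001, 0, 0, 0, -1, 0, 0, -0.01, 0, 0, 0, -1, 0, 0, -0.03, 0, 0, 0, -1, 0, 0, -0.06, 0, 0, 0, -1],
)

```text
t: 14.82
ee_pos: [0.4071, 0.3336, 0.0957]
ee_rot: [0.9, -3.005, 0.005]
ft_force: [-0.6, 1.0, 0.5]
width: 1.0
gripper_force: 0.0
```

Call:
carry_out(
  deltas=[0, 0, -0.035, 0, 0, 0, -1, 0, 0, -0.07, 0, 0, 0, -1, 0, 0, -0.105, 0, 0, 0, -1, 0, 0, -0.14, 0, 0, 0, -1, 0, 0, -0.17, 0, 0, 0, -1, 0, 0, -0.17, 0, 0, 0, -1, 0, 0, -0.17, 0, 0, 0, -1],
)

```text
t: 15.4
ee_pos: [0.4089, 0.3357, 0.2694]
ee_rot: [-0.901, 3.005, 0.005]
ft_force: [0.6, 0.3, -0.5]
width: 1.0
gripper_force: 0.0
```

Run:
```python
from h import *
st([.408,.334,.0405])
S=get_image("scene");T=get_image("top")
for n,c in(("S",S),("T",T)):
    for r in look_for(c,"lid"): print(n,round(r["p"],2),np.round(r["extent"],1), atz(c,*r["extent"][:2],.016).round(3))
a=cv2.resize(T["color"][200:300,130:230],(400,400));b=cv2.resize(S["color"][110:210,180:280],(400,400))
cv2.imwrite("pics/e1.png",np.hstack([a,b]))
```

```text
t 15.4 pos [0.4089 0.3357 0.2694] toolx -146.6 z [ 0.003  0.004 -1.   ] j [ 0.98  0.2   0.13  0.   -1.5  -1.97] w 1.0 gf 0.0 F [ 0.6  0.3 -0.5] T [-0.03  0.04  0.03]
delta tool [ 0.0028 -0.0013  0.2289]
S 0.87 [205.3 283.6  47.5  45.3] [ 0.299 -0.173  0.016]
S 0.82 [226.9 169.8  35.1  29.1] [0.406 0.318 0.016]
S 0.72 [379.9 373.3  64.3  65. ] [ 0.676 -0.496  0.016]
T 0.95 [182.3 251.1  39.   41.9] [0.399 0.331 0.016]
T 0.62 [426.2 177.7  29.8  40.6] [ 0.675 -0.502  0.016]
T 0.6 [328.9 288.4  40.5  42.7] [ 0.286 -0.169  0.016]
```

View pics/e1.png

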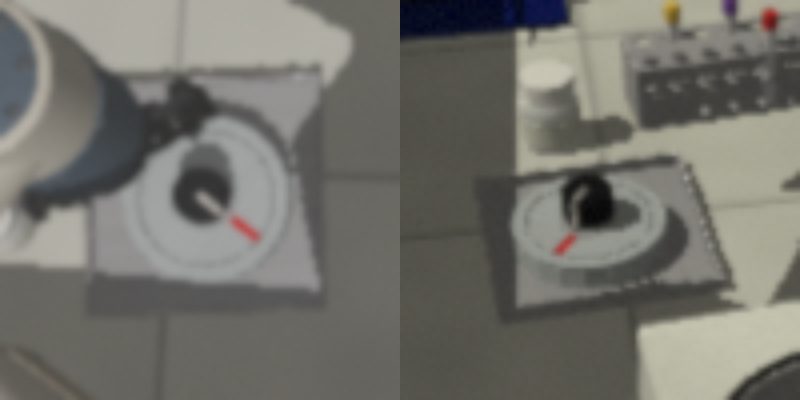

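The lid stands flat in the middle of the tray, with its line at the red mark and the gripper clear. Handing in.

```bash
python3 -c "
from station import workorder
print(workorder.close_job())"
```

```text
the job is handed in; nothing more can be done
None
```

The rotor is open: the knob was unscrewed until its line met the red mark, and the lid was lifted straight off and set down upright in the middle of the steel tray. The job was handed in at about 15.5 s; no verdict came back.

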